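Stage an icon plaque and hold the drying cage's gate ajar

TASK

I am about to load the gilt oval plaque with the red centre into the drying cage: first set it down face up, lengthwise on the narrow sloped rest, and let go of it. Then draw the cage's barrel bolt: it sags and its nose hangs behind the keeper's bent-up lip, so lift it over the lip as you pull, without forcing it, draw it clear and swing the sprung gate out until its free edge stands about a hand's width (10 cm) open. Finish while still holding the gate ajar, and leave everything else on the bench where it is.

Things in the scene. Friction and masses are not known exactly. Their poses are not given: they have to be found in the camera images.
- plaque_red: the plaque to stage: wooden oval 110 x 64 x 12 mm, gilt face with dark lines and a dark red centre medallion, lying face up on the 5 mm thick pale green glass plate. Origin: centre of its underside; x along its length, z out of its painted face. 50 to 100 g
- rest_board: top board of the fixed narrow sloped rest: beech slat 150 x 46 mm (the plaque overhangs 9 mm each side, where fingers have free space beside and below it), sloping 0.384 rad (22 degrees), low end towards the robot. Origin: centre of its upper face, 57 mm above the bench; x runs up the slope, z square to the face. At the low end (x = -75 to -80 mm) a dark lip stands 8 mm above the face
- cage: fixed bench-top drying cage: timber and wire mesh, 220 deep x 340 wide x 226 mm high, origin under its centre on the bench; its front with the gate faces its own -x; the gate hinges at its +y end, the keeper post is at its -y end
- keeper: bent steel keeper staple on the cage's front post, fixed (its frame is that of the cage). The bolt's nose lies in it: floor, front strap, top arm, and at its mouth towards the gate a lip that is bent up; the bolt's nose hangs 7 mm behind that lip and must rise 7 mm there to pass over it
- gate: the gate's leaf, timber frame with mesh, 275 mm wide, 16 mm thick, from 17 to 212 mm above the bench; a spring in the hinge pulls it shut. Origin at bench height in the middle of its width, 3 mm in front of its face; outward is its -x (at joint 0 its axes are those of the cage). The vertical hinge axis is at its own (0, +137.5 mm), the free edge at (0, -137.5 mm)
- bolt: the steel barrel bolt on the gate's front, bar 12 x 16 mm, with its brass knob; 0.25 to 0.4 kg. It tilts about its rear guide, slides along itself and turns with the gate. Its x points into the gate, its y along the bar away from the keeper (the way it is drawn)
- knob (a point): grip point on the knob's shank: brass pin, 12 mm diameter, straight out of the bolt, bare 22 to 57 mm off the gate's face, 22 mm ball at its end; point 42 mm off the face, 178 mm above the bench, 48 below the cage's top, free beside and above. Axes as the bolt: shank -x, draw +y. 145 mm from the pivot when shot: raising it 5 to 6 mm frees the nose; it can rise 12 mm, 9 mm when fully drawn
- gate_hinge (a joint): gate angle, rad: 0 shut, growing as it opens outwards (clockwise seen from above), at most 1.3. Sprung shut: 0.6 Nm at 0, 0.9 Nm at 0.4 (3 to 4 N at the knob)
- bolt_draw (a joint): how far the bolt is drawn, m: 0 fully shot, 0.004 its nose meets the lip, 0.032 clear of the keeper, 0.043 end stop. About 2 N of friction; stays where it is left
- bolt_lift (a joint): tilt of the bolt, rad: 0 sagging (nose low), 0.034 nose clear of the lip, 0.04 level, 0.09 upper stop. Falls back by its weight (about 2 N at the knob)
- plaque_blue: the other oval plaque, same size, navy blue face with gilt lines and a cream centre; bystander
- jar_ochre: capped paint jar, 56 mm across, 75 mm high, ochre label; origin under its centre; bystander
- jar_green: capped paint jar like the other, green label; bystander
- tumbler: clear tumbler, 68 mm across, 85 mm high; bystander
- bottle: clear bottle with a red cap, 62 mm across, 190 mm high; bystander
- muller: green glass paint muller, 70 mm across, 84 mm high; bystander
- tin: blue-labelled tin, 66 mm across, 60 mm high; bystander
- brush: paint brush lying on the bench, 200 mm long; bystander
Mind the look-alikes: they are no part of the job. What is shaped like the plaque_red but pink or yellow is not meant.

How it is judged:
By the outcome, as a careful person would: the job done as asked, in the order asked, and still so for the second after the job is handed in, while the arm keeps its last pose, push and grip.
It also fails if it takes over 48 s, if anything falls off the work surface, if the arm or the gripper's body presses on something with over 40 N, if the wrist force passes 120 N, or if a joint passes its speed limit or range.

ROBOT

A 7-joint arm with a two-finger parallel gripper is mounted at the origin on the work surface. World frame = base frame: x ahead of the robot, y to its left, z up, the work surface at z = 0. Lengths are in mm, angles in rad, forces in N, time in s.
With the tool pointing down it reaches from about 425 to 800 mm from the base axis. Payload 8.3 kg.
Tool frame: the origin (TCP) lies at the very end of the fingers, on their centre line; the grasp point (between the pads) lies 19 mm behind it; z points along the fingers, y is the line along which they close (so a half turn about z gives the same grasp; the last joint's range is limited). The gripper opens to 85 mm and grips with 20 to 120 N. Pads are 22 mm wide; open, the fingers measure 114 mm over their backs; the gripper's body (76 mm by 85 mm) begins 54 mm behind the grasp point. The pads swing forward as they close: fully open they stand 13 mm farther back than shut.
Start: joints at [1.259, 0.383, 0.016, 1.37, -0.006, 1.388, -0.046], TCP at [153.94, -605.727, 231.279] pointing down, gripper open.
Joint ranges: [-2.95, 2.95], [-0.25, 2.06], [-1.52, 1.56], [0.18, 2.33], [-1.44, 4.58], [0.02, 2.06], [-3.01, 3.01]. Speed limits (rad/s): [2.39, 2.39, 3.01, 3.01, 3.14, 3.14, 3.14].

INTERFACE

Orientations are given as a unit quaternion [x, y, z, w].
In Python, from workcell import env gives the robot as it stands. The module is installed in compiled form; this text tells all that it offers.
- The arm moves only by the shell command python3 -m handwheel 'ROWS' [OPENING] [FORCE]. ROWS is a JSON list of rows, 1 to 12 of them, each an object with the fields pos (a list: dx, dy, dz in fractions of the full range, 1 being 300 mm), r (a list: a rotation vector rx, ry, rz in fractions of the full range, 1 being 4 rad); a field left out counts as zero; each row shifts and turns the commanded pose from where the row before left it, along the tool's axes as they then stand; what a row does not reach is not made up. A row lasts 1/12 s, in which the tool goes at most 41.7 mm and 0.125 rad, less where a joint would pass 70% of its speed; a pose out of reach is approached as far as the arm can. OPENING is the opening from 0.0 (shut) to 1.0 (fully open), set as the command begins (- or left out keeps the last). The fingers move at their own pace and stop on an object; FORCE is the grip in N (left out, the last holds). Time passes only in rows, so rows that do not move let the fingers close. It prints the time, the measured TCP pose, the force, the opening and the grip force at its end. Input that does not fit is refused with a message, and nothing moves.
- env.sense(): the state, without advancing time (a new reading comes with each control period).
- env.read_camera(name): name is "side" or "top"; returns a dict with "frame" (420x560x3 uint8, red, green, blue), "depth" (420x560 float32, mm along the optical axis (not along the pixel's ray), 0 where there is no reading), "fx", "fy", "cx", "cy" (pixels), "k1" (the pictures are not rectified: a ray, as slopes to the right and down, at radius r is drawn at 1 + k1 r^2 times it, then the intrinsics apply), "camera_from_world" (4x4, takes a point from world to camera coordinates). Camera axes: x right, y up, looking along -z (the intrinsics and any distortion apply to the point x, -y, -z); pixel columns grow to the right and rows downward; lengths in mm; the calibration is good to about 2 mm. A picture is of the moment at which its call begins.
- env.sign_off(): hands the job in; it is judged then, once.
The state is a dict: "time": time; "joints": joint angles; "joint_velocities": joint speeds; "effort": joint torques, N m; "position": TCP position; "ee_rot": TCP orientation; "contact_force": force on the tool from outside, world axes, zero at the start; "ft_torque": the same for the moment, N m; "finger_gap": opening from 0.0 (shut) to 1.0 (fully open); "finger_force": force on a finger pad.
Only numpy, scipy, OpenCV 4.12 (cv2) and the standard library are available. Lean on these libraries where they do the work, as an engineer would, in place of code of your own. Each camera call takes 0.05 s, during which the arm holds its last target. There are 200 camera calls.

## Working session

There is one attempt and no reset: what is moved stays moved. The work goes in short steps, Python scripts to look and compute and a shell command to move; the robot and the scene stay as the last step left them, time stands still between calls to the robot, and variables do not carry over. Pictures are saved under pics/ and viewed, at most 10 in all, crops included, and the job is handed in when it is done.

```bash
mkdir -p pics
cat > h.py <<'E'
import numpy as np, cv2
from workcell import env
from scipy.spatial.transform import Rotation as R
def cam(n): return env.read_camera(n)
def ray(c,u,v):
    x=(np.asarray(u,float)-c["cx"])/c["fx"]; y=(np.asarray(v,float)-c["cy"])/c["fy"]
    rd=np.hypot(x,y); r=rd.copy() if rd.ndim else rd
    for _ in range(20): r=rd/(1+c["k1"]*r*r)
    s=1/(1+c["k1"]*r*r); x=x*s;y=y*s
    T=np.linalg.inv(c["camera_from_world"])
    d=np.stack([x,-y,-np.ones_like(x)],-1)@T[:3,:3].T
    return T[:3,3],d
def plane(c,u,v,z):
    o,d=ray(c,u,v); t=(z-o[2])/d[...,2]; return o+d*t[...,None]
def dep(c,u,v):
    o,d=ray(c,u,v); D=c["depth"][np.asarray(v,int),np.asarray(u,int)]; return o+d*D[...,None]
def proj(c,p):
    q=c["camera_from_world"]@np.append(p,1); x=q[0]/-q[2]; y=-q[1]/-q[2]; s=1+c["k1"]*(x*x+y*y)
    return np.array([c["cx"]+c["fx"]*x*s,c["cy"]+c["fy"]*y*s])
def save(n,im): cv2.imwrite("pics/"+n,cv2.cvtColor(im,cv2.COLOR_RGB2BGR))
E
python3 - <<'E'
from h import *
for n in("top","side"):
    c=cam(n); save(n+"0.png",c["frame"]); T=np.linalg.inv(c["camera_from_world"]); print(n,T.round(3),c["fx"],c["k1"],c["cx"],c["cy"])
s=env.sense(); print(s["time"],s["position"],s["ee_rot"],s["finger_gap"])
E
```

```text
top [[-4.00000e-03  1.00000e+00 -2.50000e-02  4.68033e+02]
 [-1.00000e+00 -4.00000e-03 -7.00000e-03  4.76110e+01]
 [-7.00000e-03  2.50000e-02  1.00000e+00  1.43452e+03]
 [ 0.00000e+00  0.00000e+00  0.00000e+00  1.00000e+00]] 401.5502120496144 -0.060670476583475505 284.6744368988117 206.7396055430274
side [[-9.98000e-01  3.90000e-02 -5.50000e-02  4.65999e+02]
 [-6.70000e-02 -6.62000e-01  7.46000e-01  8.57520e+02]
 [-7.00000e-03  7.48000e-01  6.64000e-01  8.61328e+02]
 [ 0.00000e+00  0.00000e+00  0.00000e+00  1.00000e+00]] 388.6353425244122 -0.052632931203656044 275.2946303449373 210.34562150215137
0.1 [ 153.80297143 -605.30356899  230.36356941] [ 9.92266508e-01  1.24122400e-01 -1.32735144e-04 -8.88919782e-04] 1.001941630894919
```

View pics/top0.png

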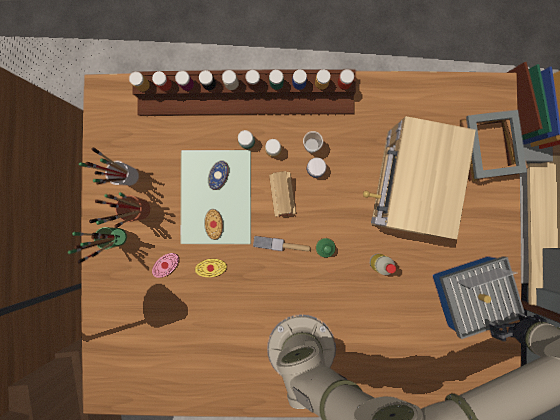

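View pics/side0.png

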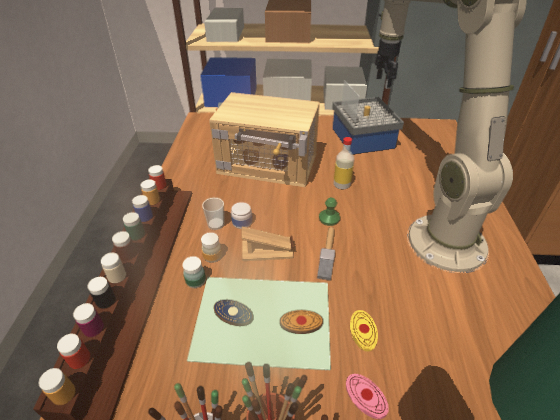

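Top view candidates for the plaque: gilt with red centre on the glass plate (213,223), navy (219,175), pink on the bench (166,265) and yellow on the bench (211,268). By the description I choose (213,223), which is (301,321) in the side view. The rest is at top (283,194) and the cage at (425,180), with its gate facing left (+y) and the knob at about (368,195).

Run:
```python
from h import *
c=cam("top"); s=cam("side"); f=c["frame"]
cr=lambda im,x,y,w,h,k:cv2.resize(im[y:y+h,x:x+w],None,fx=k,fy=k,interpolation=cv2.INTER_CUBIC)
a=cr(f,178,150,133,100,3); b=cr(f,360,105,133,100,3); d=cr(s["frame"],200,95,133,100,3); e=cr(s["frame"],220,220,133,100,3)
save("crop1.png",np.vstack([np.hstack([a,b]),np.hstack([d,e])])[:600,:800])
# plaque mask: gold on green plate
for n,q,box in(("top",c,(190,200,240,242)),("side",s,(270,300,332,345))):
    x0,y0,x1,y1=box; hsv=cv2.cvtColor(q["frame"],cv2.COLOR_RGB2HSV)[y0:y1,x0:x1]
    m=((hsv[...,1]>110)&((hsv[...,0]<28)|(hsv[...,0]>170))).astype(np.uint8)
    m=cv2.morphologyEx(m,cv2.MORPH_CLOSE,np.ones((5,5)))
    ct=max(cv2.findContours(m,0,2)[0],key=cv2.contourArea)[:,0]+[x0,y0]
    P=plane(q,ct[:,0],ct[:,1],17.)[:,:2]; r=cv2.minAreaRect(P.astype(np.float32)); el=cv2.fitEllipse(P.astype(np.float32))
    print(n,r,el); 
# red centre
    hm=((hsv[...,1]>150)&((hsv[...,0]<7)|(hsv[...,0]>172)));v,u=np.nonzero(hm); print("red",len(u),plane(q,u.mean()+x0,v.mean()+y0,17.))
print(dep(c,np.array([213,190]),np.array([223,240])))
```

```text
top ((437.49920654296875, 309.4360656738281), (109.70626068115234, 60.474124908447266), 0.021302344277501106) ((442.1646423339844, 309.8882751464844), (58.54928970336914, 107.57138061523438), 94.08253479003906)
red 36 [442.85451409 311.48692785  17.        ]
side ((442.3851013183594, 318.39117431640625), (102.39456939697266, 65.63378143310547), 3.4656901359558105) ((442.4437255859375, 317.2895202636719), (63.06691360473633, 100.88995361328125), 92.53404998779297)
red 60 [443.95557324 314.45300556  17.        ]
[[446.3305019  310.73549366  19.44596274]
 [385.81347829 395.14384846   8.98896644]]
```

View pics/crop1.png

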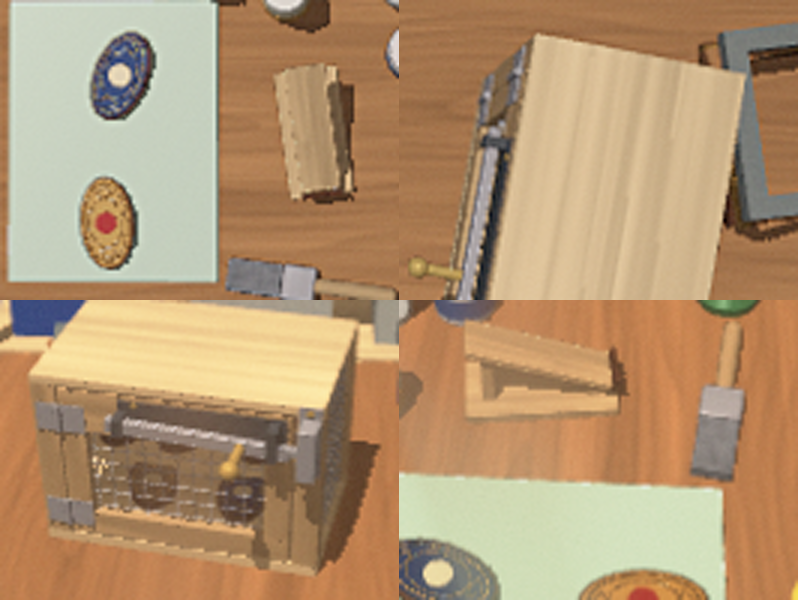

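The crop confirms the gilt plaque with red medallion at top (213,223), long axis almost along world x. The rest slopes low towards the robot. On the cage, the hinges are at the far end, the keeper at the near end, and the brass knob ball is at top (368,195), side (276,152).

Run:
```python
from h import *
c=cam("top"); s=cam("side")
def cloud(q,x0,y0,x1,y1):
    v,u=np.mgrid[y0:y1,x0:x1]; u=u.ravel();v=v.ravel(); return np.c_[dep(q,u,v),u,v,]
# board
for n,q,b in(("top",c,(264,166,300,220)),("side",s,(235,222,305,265))):
    P=cloud(q,*b); P=P[(P[:,2]>25)&(P[:,2]<95)]
    best=None;rng=np.random.default_rng(0)
    for _ in range(300):
        t=P[rng.choice(len(P),3,False),:3]; nn=np.cross(t[1]-t[0],t[2]-t[0]); L=np.linalg.norm(nn)
        if L<1: continue
        nn/=L; 
        if abs(abs(nn[2])-.927)>.04: continue
        k=abs((P[:,:3]-t[0])@nn)<2.5
        if best is None or k.sum()>best.sum(): best=k
    I=P[best][:,:3]; m=I.mean(0); nn=np.linalg.svd(I-m)[2][2]; nn*=np.sign(nn[2])
    print(n,"board",len(P),best.sum(),m.round(1),"normal",nn.round(3),"tilt",np.arccos(nn[2]),"yaw",np.arctan2(-nn[1],-nn[0]))
    r=cv2.minAreaRect(I[:,:2].astype(np.float32));print(r, I[:,2].min(),I[:,2].max())
# cage top
P=cloud(c,370,105,490,255); k=abs(P[:,2]-226)<8; I=P[k]; r=cv2.minAreaRect(I[:,:2].astype(np.float32)); print("cage",k.sum(),np.median(I[:,2]),r)
ct=cv2.boxPoints(r);print(ct)
# knob brass
for n,q,b,z in(("top",c,(358,185,384,205),178.),("side",s,(270,140,286,160),178.)):
    x0,y0,x1,y1=b; hsv=cv2.cvtColor(q["frame"],cv2.COLOR_RGB2HSV)[y0:y1,x0:x1]
    m=(hsv[...,1]>140)&(hsv[...,0]>16)&(hsv[...,0]<32); v,u=np.nonzero(m); u=u+x0;v=v+y0
    X=plane(q,u,v,z); i=[u.argmin(),u.argmax()] if n=="top" else [v.argmax(),v.argmin()]
    print(n,len(u),u.min(),u.max(),v.min(),v.max(),"ends",X[i].round(1).tolist()); A=X[:,:2]; print(X.mean(0)); 
    D=dep(q,u,v); print("depth med",np.median(D,0))
    if n=="top": 
        for uu in range(u.min(),u.max()+1): print(uu,v[u==uu].mean(),(u==uu).sum(),end='; ')
```

```text
top board 588 355 [551.9  67.   58.7] normal [-0.376 -0.084  0.923] tilt 0.39528140200141143 yaw 0.21911109413080315
((547.8001708984375, 66.68748474121094), (143.95079040527344, 45.66804122924805), 7.616372108459473) 26.30590058082953 89.43770807305873
side board 702 530 [550.6  70.8  55.3] normal [-0.373 -0.04   0.927] tilt 0.38506392172233334 yaw 0.10755840085350747
((548.7570190429688, 69.78556823730469), (141.22476196289062, 49.136966705322266), 7.165314674377441) 25.015825081463845 84.15241441791989
cage 8035 227.0506887460558 ((589.820556640625, -376.5252685546875), (248.90472412109375, 343.6794738769531), 78.5687484741211)
[[ 396.72412 -464.45166]
 [ 733.58606 -532.56616]
 [ 782.917   -288.59888]
 [ 446.05505 -220.48438]]
top 8 366 379 193 197 ends [[528.6, -198.9, 178.0], [528.4, -239.9, 178.0]]
[ 532.03355603 -217.84734566  178.        ]
depth med [ 530.10771957 -214.6471735   183.08916736]
366 197.0 1; 367 nan 0; 368 195.0 1; 369 195.5 2; 370 nan 0; 371 nan 0; 372 nan 0; 373 193.0 1; 374 nan 0; 375 197.0 1; 376 nan 0; 377 197.0 1; 378 nan 0; 379 197.0 1; side 38 274 280 143 153 ends [[544.7, -185.2, 178.0], [532.4, -245.8, 178.0]]
[ 537.47927747 -208.42155062  178.        ]
depth med [ 536.25496806 -195.82146288  181.45012407]<stdin>:30: RuntimeWarning: Mean of empty slice.
  ret = ret.dtype.type(ret / rcount)
```

```bash
cat >> h.py <<'E'
def rot(yaw_deg,tilt=0,lean=0):
    # tool down with tool x at yaw; tilt about tool y, lean about tool x (rad)
    a=np.radians(yaw_deg); x=np.array([np.cos(a),np.sin(a),0]); z=np.array([0,0,-1.]); 
    return R.from_matrix(np.c_[x,np.cross(z,x),z])*R.from_rotvec([0,tilt,0])*R.from_rotvec([lean,0,0])
def rows(p,Rt,N=None,p0=None,R0=None):
    s=env.sense(); p0=s["position"] if p0 is None else p0; R0=R.from_quat(s["ee_rot"]) if R0 is None else R0
    w=(R0.inv()*Rt).as_rotvec(); q=R0.inv().apply(np.asarray(p,float)-p0)
    N=N or int(np.ceil(max(np.linalg.norm(q)*1.1/38,np.linalg.norm(w)/.12,1)))
    S=sum(R.from_rotvec(w/N*k).as_matrix() for k in range(N)); d=np.linalg.solve(S,q)
    print("N",N,"row",d.round(1).tolist(),(w/N).round(4).tolist())
E
python3 - <<'E'
from h import *
p=env.sense()["position"]; R0=R.from_quat(env.sense()["ee_rot"])
u=p+[0,0,100]; W=[540,-60,330]
rows(u,R0); rows(W,rot(84),p0=u,R0=R0); rows([443,312,120],rot(183.4),p0=np.array(W),R0=rot(84))
E
```

```text
N 3 row [0.0, -0.0, -33.3] [0.0, 0.0, 0.0]
N 20 row [35.3, -4.5, 0.1] [-0.0, -0.0, -0.0609]
N 15 row [26.2, 12.7, 14.0] [0.0, 0.0, -0.1157]
```

Careful with the scale: shifts go in shares of 300 mm and turns go in shares of 4 rad. That gives: 35 mm is 0.1167, -33 mm is -0.11, -0.061 rad is -0.0153.

```bash
python3 -m handwheel '[{"pos": [0, 0, -0.11]}, {"pos": [0, 0, -0.11]}, {"pos": [0, 0, -0.11]}, {"pos": [0.1167, -0.015, 0], "r": [0, 0, -0.0153]}, {"pos": [0.1167, -0.015, 0], "r": [0, 0, -0.0153]}, {"pos": [0.1167, -0.015, 0], "r": [0, 0, -0.0153]}, {"pos": [0.1167, -0.015, 0], "r": [0, 0, -0.0153]}, {"pos": [0.1167, -0.015, 0], "r": [0, 0, -0.0153]}, {"pos": [0.1167, -0.015, 0], "r": [0, 0, -0.0153]}, {"pos": [0.1167, -0.015, 0], "r": [0, 0, -0.0153]}, {"pos": [0.1167, -0.015, 0], "r": [0, 0, -0.0153]}, {"pos": [0.1167, -0.015, 0], "r": [0, 0, -0.0153]}]' 1
python3 -m handwheel '[{"pos": [0.1167, -0.015, 0], "r": [0, 0, -0.0153]}, {"pos": [0.1167, -0.015, 0], "r": [0, 0, -0.0153]}, {"pos": [0.1167, -0.015, 0], "r": [0, 0, -0.0153]}, {"pos": [0.1167, -0.015, 0], "r": [0, 0, -0.0153]}, {"pos": [0.1167, -0.015, 0], "r": [0, 0, -0.0153]}, {"pos": [0.1167, -0.015, 0], "r": [0, 0, -0.0153]}, {"pos": [0.1167, -0.015, 0], "r": [0, 0, -0.0153]}, {"pos": [0.1167, -0.015, 0], "r": [0, 0, -0.0153]}, {"pos": [0.1167, -0.015, 0], "r": [0, 0, -0.0153]}, {"pos": [0.1167, -0.015, 0], "r": [0, 0, -0.0153]}, {"pos": [0.1167, -0.015, 0], "r": [0, 0, -0.0153]}, {}]'
python3 -c "
from h import *
rows([443,312,120],rot(183.4))"
```

```text
time: 1.3
position: [410.3, -422.0, 330.1]
ee_rot: [0.921, 0.39, 0.0, -0.0]
contact_force: [0.2, -0.0, 0.7]
finger_gap: 1.0
finger_force: 0.0
time: 2.3
position: [536.3, -54.8, 331.1]
ee_rot: [0.737, 0.676, 0.002, -0.001]
contact_force: [0.2, 0.3, -0.3]
finger_gap: 0.999
finger_force: 0.0
N 15 row [25.5, 12.8, 14.1] [0.0002, -0.0001, -0.1144]
```

To row units: 25.5 mm is 0.085, 14 mm is 0.0467, -0.1144 rad is -0.0286.

```bash
python3 -m handwheel '[{"pos": [0.085, 0.0427, 0.0467], "r": [0, 0, -0.0286]}, {"pos": [0.085, 0.0427, 0.0467], "r": [0, 0, -0.0286]}, {"pos": [0.085, 0.0427, 0.0467], "r": [0, 0, -0.0286]}, {"pos": [0.085, 0.0427, 0.0467], "r": [0, 0, -0.0286]}, {"pos": [0.085, 0.0427, 0.0467], "r": [0, 0, -0.0286]}, {"pos": [0.085, 0.0427, 0.0467], "r": [0, 0, -0.0286]}, {"pos": [0.085, 0.0427, 0.0467], "r": [0, 0, -0.0286]}, {"pos": [0.085, 0.0427, 0.0467], "r": [0, 0, -0.0286]}, {"pos": [0.085, 0.0427, 0.0467], "r": [0, 0, -0.0286]}, {"pos": [0.085, 0.0427, 0.0467], "r": [0, 0, -0.0286]}, {"pos": [0.085, 0.0427, 0.0467], "r": [0, 0, -0.0286]}, {"pos": [0.085, 0.0427, 0.0467], "r": [0, 0, -0.0286]}]' 
python3 -m handwheel '[{"pos": [0.085, 0.0427, 0.0467], "r": [0, 0, -0.0286]}, {"pos": [0.085, 0.0427, 0.0467], "r": [0, 0, -0.0286]}, {"pos": [0.085, 0.0427, 0.0467], "r": [0, 0, -0.0286]}, {}, {}]'
python3 -c "
from h import *
rows([443,312,10],rot(183.4))
# cage/knob now unobstructed?
c=cam('top');s=cam('side')
cr=lambda im,x,y,w,h,k:cv2.resize(im[y:y+h,x:x+w],None,fx=k,fy=k,interpolation=cv2.INTER_CUBIC)
save('knob.png',np.hstack([cr(c['frame'],345,110,66,100,6),cr(s['frame'],240,115,66,100,6)]))
"
```

```text
time: 3.3
position: [516.2, 252.7, 161.7]
ee_rot: [0.147, 0.989, 0.0, 0.0]
contact_force: [0.6, 0.1, -0.4]
finger_gap: 1.002
finger_force: 0.0
time: 3.72
position: [447.1, 303.8, 119.8]
ee_rot: [-0.023, 1.0, -0.0, -0.001]
contact_force: [1.5, -0.4, 0.7]
finger_gap: 0.999
finger_force: 0.0
N 4 row [0.9, 2.1, 27.4] [-0.0002, -0.0003, -0.0033]
```

View pics/knob.png

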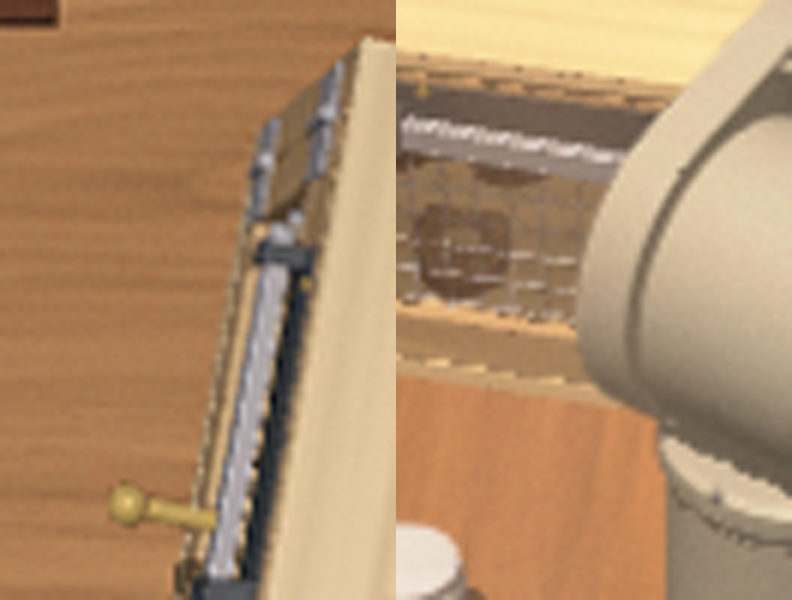

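Top crop: ball centre at about top pixel (366.2,193.8), with the shank running to (380.8,197). The grip point is therefore near (374.4,195.7). The side view is blocked by the arm just now.

To row units: 27 mm is 0.09, 4 mm is 0.0133.

```bash
python3 -m handwheel '[{"pos": [0.0033, 0.0067, 0.09]}, {"pos": [0.0033, 0.0067, 0.09]}, {"pos": [0.0033, 0.0067, 0.09]}, {"pos": [0.0033, 0.0067, 0.09]}, {"pos": [0, 0, 0.0133]}, {"pos": [0, 0, 0.0133]}, {}, {}]'
python3 -c "
from h import *
rows([443,312,0],rot(183.4))
c=cam('top'); 
for uv in((366.2,193.8),(374.4,195.7),(380.8,197)): print(plane(c,*map(np.array,uv),178.))
x=c['frame'][190:260,180:250]; s=cam('side'); y=s['frame'][270:345,250:340]
save('grasp.png',np.hstack([cv2.resize(x,(400,400)),cv2.resize(y,(400,400))]))
"
```

```text
time: 4.48
position: [445.8, 311.4, 5.9]
ee_rot: [-0.021, 1.0, 0.001, 0.001]
contact_force: [0.5, -0.1, 0.5]
finger_gap: 1.002
finger_force: 0.0
N 1 row [2.8, 0.7, 5.9] [0.0011, 0.0021, -0.0173]
[ 538.60621732 -199.63950083  178.        ]
[ 532.55881313 -225.41011943  178.        ]
[ 528.41236352 -245.55050021  178.        ]
```

View pics/grasp.png

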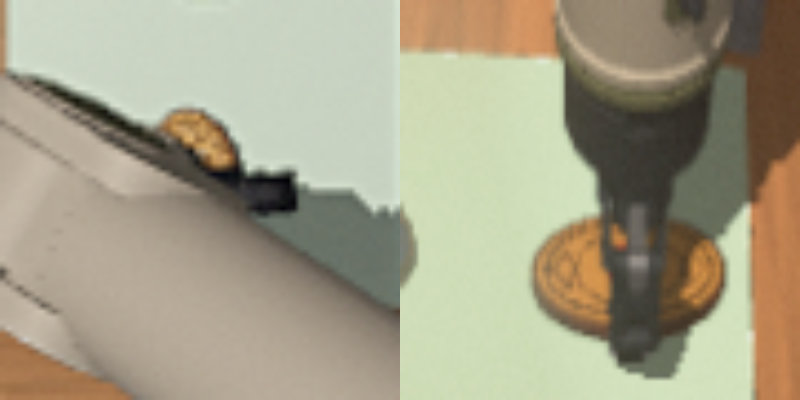

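The fingers straddle the plaque near its middle: the side crop shows the finger at (637,290) on a plaque spanning columns 535–722. I'll lower a bit and close.

To row units: 4 mm is 0.0133, 2 mm is 0.0067.

```bash
python3 -m handwheel '[{"pos": [0.005, 0.0017, 0.0133]}, {"pos": [0, 0, 0.0067]}, {}, {}]' ; python3 -m handwheel '[{}, {}, {}, {}, {}, {}, {}, {}]' 0 35
```

```text
time: 4.92
position: [442.8, 311.4, -1.7]
ee_rot: [-0.022, 1.0, -0.0, -0.0]
contact_force: [1.0, -0.0, -0.1]
finger_gap: 0.998
finger_force: 0.0
time: 5.58
position: [443.4, 311.8, -0.6]
ee_rot: [-0.022, 1.0, 0.0, 0.001]
contact_force: [-1.8, -1.6, 9.7]
finger_gap: 0.743
finger_force: 43.6
```

To row units: -35 mm is -0.1167, -30 mm is -0.1.

```bash
python3 -m handwheel '[{"pos": [0, 0, -0.0667]}, {"pos": [0, 0, -0.1]}, {"pos": [0, 0, -0.1167]}, {"pos": [0, 0, -0.1167]}, {"pos": [0, 0, -0.0667]}, {}]'
python3 - <<'E'
from h import *
c=cam("top")
H,L=57+75*np.sin(.384),57-75*np.sin(.384)
A=[plane(c,np.array(u),np.array(v),z)[:2] for u,v,z in((269.7,175.,H),(289.7,172.3,H),(275.7,216.3,L))]
print(np.array(A).round(1),np.linalg.norm(A[0]-A[1]),np.linalg.norm(A[0]-A[2]))
print('yaw',np.degrees(np.arctan2(*(A[0]-A[2])[::-1])),'centre',(A[1]+A[2])/2)
# wood edge by brightness/colour
hsv=cv2.cvtColor(c["frame"],cv2.COLOR_RGB2HSV)
m=((hsv[...,1]<125)&(hsv[...,2]>140)).astype(np.uint8)[165:222,260:305]
n,lab,st,ce=cv2.connectedComponentsWithStats(m); i=1+st[1:,4].argmax(); v,u=np.nonzero(lab==i); u=u+260;v=v+165
print(st[i])
for row in range(v.min(),v.max()+1,3):
    k=v==row
    if k.sum(): t=(row-174)/(216-174); z=H+(L-H)*t; print(row,u[k].min(),u[k].max(),plane(c,u[k].min()-.5,np.array(float(row)),z)[:2].round(1),plane(c,u[k].max()+.5,np.array(float(row)),z)[:2].round(1))
print(env.sense()["finger_gap"],env.sense()["position"],env.sense()["contact_force"])
E
```

```text
time: 6.08
position: [444.7, 313.6, 143.3]
ee_rot: [-0.022, 1.0, 0.002, 0.003]
contact_force: [0.9, 0.3, -1.3]
finger_gap: 0.737
finger_force: 38.8
[[608.4 106.9]
 [617.3  39.5]
 [469.3  88.8]] 68.01816180639018 140.35792269169252
yaw 7.4417642613162505 centre [543.27376521  64.1212521 ]
[  9   6  22  46 745]
171 283 285 [621.3  63.7] [621.3  53.6]
174 269 289 [611.8 111. ] [611.5  40.2]
177 269 289 [602.1 111.2] [601.8  40.2]
180 270 286 [592.3 108. ] [592.   50.4]
183 270 287 [582.4 108.2] [582.2  47. ]
186 271 287 [572.5 105. ] [572.3  47.1]
189 271 287 [562.5 105.2] [562.3  47.1]
192 272 288 [552.5 102. ] [552.3  43.7]
195 272 288 [542.4 102.1] [542.2  43.7]
198 272 289 [532.3 102.3] [532.1  40.3]
201 273 289 [522.1  99.1] [521.9  40.4]
204 273 289 [511.9  99.2] [511.7  40.4]
207 274 290 [501.6  95.9] [501.4  36.9]
210 274 290 [491.2  96.1] [491.   36.9]
213 274 284 [480.8  96.3] [480.7  57.9]
216 275 277 [470.3  93. ] [470.3  82.4]
0.7375601831772846 [444.03460925 312.50267667 140.81064172] [-1.09594343  0.11331712 -0.99842081]
```

Run:
```python
from h import *
c=cam("top");s=cam("side")
cr=lambda im,x,y,w,h,k:cv2.resize(im[y:y+h,x:x+w],None,fx=k,fy=k,interpolation=cv2.INTER_NEAREST)
save("rest.png",np.hstack([cr(c["frame"],260,165,42,60,9),cr(s["frame"],234,222,84,60,5)[:,:] if 0 else cv2.resize(s["frame"][222:270,235:301],(400,540),interpolation=cv2.INTER_NEAREST)]))
# height map of rest from top depth
P=c["depth"][168:222:4,262:302:2]; v,u=np.mgrid[168:222:4,262:302:2]; print(dep(c,u.ravel(),v.ravel())[:,2].reshape(P.shape).round(0).astype(int))
```

```text
[[  -1    3   -4   -3    4    1   -3   -3    4    1   -5   -1    2    3
     2   -3    6   -3   -6    3]
 [   1    4    6    5    4    0   79   84   84   83   90   86    8   14
     4    0    4   -2    1    1]
 [   3    0    1    6    8   10   86   80   83   83   79   78   79    8
     9    1    1    0    4    0]
 [   3    4   -1   -2   14    8   75   78   77   73   72   76   71   10
    15   -1    2   -3    5    5]
 [   0   -1    1    4   17 1435   66   67   73   71   71   73   73   10
    17    0   -1    6   -1    0]
 [   1   -1   -3   -3    8   13   16   67   69   69   64   63   67   13
     9    0    0    1    1    0]
 [   3    6   -3    2    1   15   11   56   57   56   55   58   55   54
    12   10    3    3    1   -4]
 [   5    2   -1    4    0   13   12   51   54   53   50   51   55   52
    14   13   -1    2    2    1]
 [   4   -9    0   -1    0    2   16    9   46   49   55   46   49   46
    12    5   -3    1    1   -1]
 [   0    0    0    5    4   -1   13   13   41   40   41   45   37   40
    11   11   13    3    2    4]
 [   1    6   -3   -1    3   -2   10   11   35   41   40   38   34   33
    33   13   13   -4    3   -3]
 [  -9    3   -3    0   -3    6   10    8   29   35   37   27   33   30
    27   15   15   -1   -3    7]
 [   4    0   -1    1    3   -5   -2    6   -4    0   -4    2    4    0
    -4    3    3   -2    4    4]
 [   6   -2    0    3    1   -2    2   -2    0    4    0   -4    3    0
     0   -2   -2    5    3   -3]]
```

View pics/rest.png

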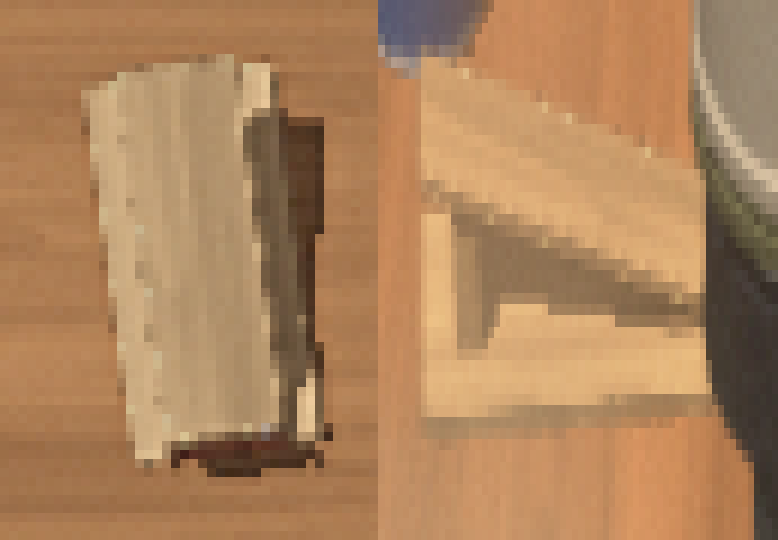

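Crop: board corners are near top pixels (273.1,173), (286.7,171.7), (290.2,212.8) and (277.4,213.3). A wider base at z≈12 shows on both sides.

```bash
python3 - <<'E'
from h import *
c=cam("top"); H,L=57+75*np.sin(.384),57-75*np.sin(.384)
A=np.array([plane(c,np.array(u),np.array(v),z)[:2] for u,v,z in((273.1,173.,H),(286.7,171.7,H),(290.2,212.8,L),(277.4,213.3,L))])
e=lambda a,b:np.linalg.norm(A[a]-A[b]); print(A.round(1),e(0,1),e(3,2),e(0,3),e(1,2),A.mean(0))
up=(A[0]+A[1]-A[2]-A[3]);print(np.degrees(np.arctan2(up[1],up[0])))
E
python3 - <<'E'
from h import *
b=np.radians(6.8); t=.384; C=np.array([547,68.5,57.]); xb=np.array([np.cos(b)*np.cos(t),np.sin(b)*np.cos(t),np.sin(t)]); 
n=np.array([-np.cos(b)*np.sin(t),-np.sin(b)*np.sin(t),np.cos(t)]); Rt=rot(180+6.8,-t)
print(Rt.as_matrix().round(3),xb,n)
for h in(80,): rows(C-16*xb+(h-5.6)*n,Rt)
E
```

```text
[[615.2  95.5]
 [619.3  49.6]
 [481.3  38. ]
 [479.7  82.8]] 46.05035233041623 44.841220842467 135.99892904296308 138.50026155258317 [548.89801783  66.44157742]
5.082782082813197
[[-0.921 -0.118  0.372]
 [-0.11   0.993  0.044]
 [-0.375  0.    -0.927]] [0.92065133 0.10978103 0.37463215] [-0.3719968  -0.04435793  0.92717353]
N 8 row [-5.0, -31.4, 3.0] [-0.0019, -0.0482, -0.0093]
```

```bash
cat >> h.py <<'E'
b_=np.radians(6.3); t_=.384; Cb=np.array([548.7,67.5,57.]); xb=np.array([np.cos(b_)*np.cos(t_),np.sin(b_)*np.cos(t_),np.sin(t_)]); yb=np.array([-np.sin(b_),np.cos(b_),0]); nb=np.cross(xb,yb); Rb=rot(186.3,-t_)
E
python3 -m handwheel '[{"pos": [-0.0167, -0.1033, 0.01], "r": [0, -0.012, -0.002]}, {"pos": [-0.0167, -0.1033, 0.01], "r": [0, -0.012, -0.002]}, {"pos": [-0.0167, -0.1033, 0.01], "r": [0, -0.012, -0.002]}, {"pos": [-0.0167, -0.1033, 0.01], "r": [0, -0.012, -0.002]}, {"pos": [-0.0167, -0.1033, 0.01], "r": [0, -0.012, -0.002]}, {"pos": [-0.0167, -0.1033, 0.01], "r": [0, -0.012, -0.002]}, {"pos": [-0.0167, -0.1033, 0.01], "r": [0, -0.012, -0.002]}, {"pos": [-0.0167, -0.1033, 0.01], "r": [0, -0.012, -0.002]}, {}, {}]'
python3 -c "
from h import *
rows(Cb-16*xb+(40-5.6)*nb,Rb)"
```

```text
time: 7.12
position: [502.2, 64.5, 120.7]
ee_rot: [-0.051, 0.981, 0.004, 0.189]
contact_force: [-0.9, 0.9, -1.2]
finger_gap: 0.74
finger_force: 38.8
N 2 row [-1.7, -0.8, 21.0] [-0.0074, -0.0016, -0.0019]
```

To row units: 21 mm is 0.07, 16 mm is 0.0533, -0.0074 rad is -0.0019.

```bash
python3 -m handwheel '[{"pos": [-0.0057, -0.0027, 0.07], "r": [-0.0019, -0.0004, -0.0005]}, {"pos": [-0.0057, -0.0027, 0.07], "r": [-0.0019, -0.0004, -0.0005]}, {"pos": [0, 0, 0.0533]}, {"pos": [0, 0, 0.0467]}, {}, {}]'
python3 -c "
from h import *
rows(Cb-16*xb+(0-5.6)*nb,Rb)
c=cam('top');s=cam('side')
save('place.png',np.hstack([cv2.resize(c['frame'][150:225,250:325],(400,400)),cv2.resize(s['frame'][210:285,220:320],(400,400))]))"
```

```text
time: 7.62
position: [532.8, 70.5, 55.8]
ee_rot: [-0.057, 0.98, 0.012, 0.19]
contact_force: [0.4, 0.1, -0.5]
finger_gap: 0.74
finger_force: 38.8
N 1 row [1.2, -4.8, 10.2] [0.0048, -0.0, 0.006]
```

View pics/place.png

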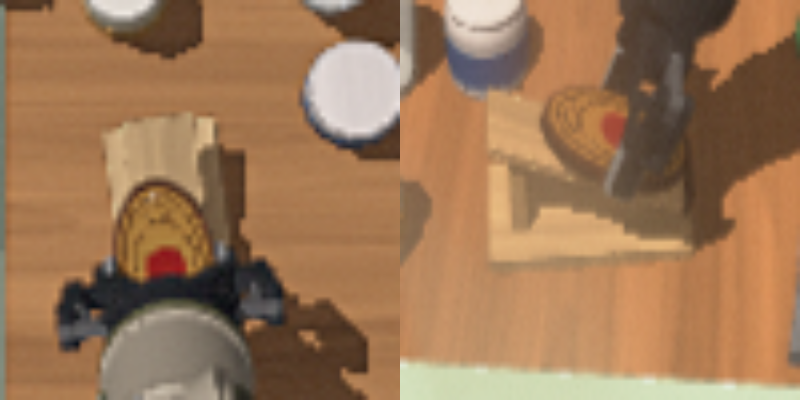

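The plaque hovers above the rest face up: red centre at crop (166,265), and the board middle is about 7 crop px to the right. I'll shift 4.8 mm and lower gently.

To row units: -2.4 mm is -0.008, 2 mm is 0.0067, 0.003 rad is 0.0008.

```bash
python3 -m handwheel '[{"pos": [0.002, -0.008, 0.0067], "r": [0, 0, 0.0008]}, {"pos": [0.002, -0.008, 0.0067], "r": [0, 0, 0.0008]}, {"pos": [0, 0, 0.0067]}, {"pos": [0, 0, 0.0033]}, {}, {}]'
python3 -c "
from h import *
rows(Cb-16*xb+(0-5.6)*nb,Rb);print(nb@env.sense()['contact_force'])"
```

```text
time: 8.22
position: [535.9, 64.0, 50.0]
ee_rot: [-0.053, 0.98, 0.012, 0.192]
contact_force: [0.2, 0.7, -0.9]
finger_gap: 0.74
finger_force: 38.8
N 1 row [1.2, 2.1, 4.0] [0.002, 0.003, -0.0016]
-0.9130809721318496
```

To row units: 1.5 mm is 0.005, 1 mm is 0.0033.

```bash
python3 -m handwheel '[{"pos": [0.002, 0.0033, 0.0033]}, {"pos": [0, 0, 0.005]}, {}, {}]';python3 -m handwheel '[{"pos": [0, 0, 0.0033]}, {}, {}]';python3 -m handwheel '[{"pos": [0, 0, 0.0033]}, {}, {}]'
python3 -c "
from h import *
rows(Cb-16*xb+(0-5.6)*nb,Rb);print(nb@env.sense()['contact_force'])"
```

```text
time: 8.55
position: [536.1, 65.2, 47.3]
ee_rot: [-0.053, 0.98, 0.012, 0.192]
contact_force: [-0.7, 0.5, -1.0]
finger_gap: 0.738
finger_force: 38.8
time: 8.8
position: [536.5, 65.1, 46.4]
ee_rot: [-0.053, 0.98, 0.012, 0.192]
contact_force: [0.1, -0.1, -1.2]
finger_gap: 0.738
finger_force: 38.8
time: 9.05
position: [536.8, 65.1, 45.5]
ee_rot: [-0.053, 0.98, 0.012, 0.192]
contact_force: [-0.6, -0.7, -0.4]
finger_gap: 0.738
finger_force: 38.8
N 1 row [0.5, 1.1, -0.6] [0.002, 0.0028, -0.0017]
-0.0839108385780194
```

To row units: 1 mm is 0.0033.

```bash
for i in 1; do :; done; python3 -m handwheel '[{"pos": [0, 0.0033, 0.0033]}, {}, {}]' | grep -E "pos|contact";python3 -m handwheel '[{"pos": [0, 0, 0.0033]}, {}, {}]'| grep -E "pos|contact"
```

```text
position: [537.2, 65.4, 45.0]
contact_force: [-5.9, -4.0, 9.8]
position: [537.7, 65.4, 44.5]
contact_force: [-10.6, -4.5, 16.8]
```

To row units: -1.2 mm is -0.004.

```bash
python3 -m handwheel '[{"pos": [0, 0, -0.004]}, {}]' | grep -E "pos|contact";python3 -m handwheel '[{}, {}, {}, {}, {}, {}]' 1; python3 -m handwheel '[{"pos": [0, 0, -0.0667]}, {"pos": [0, 0, -0.1]}, {"pos": [0, 0, -0.1167]}, {"pos": [0, 0, -0.1167]}, {"pos": [0, 0, -0.1167]}, {}, {}]'
python3 -c "
from h import *
c=cam('top');s=cam('side')
save('placed.png',np.hstack([cv2.resize(c['frame'][150:225,250:325],(400,400)),cv2.resize(s['frame'][210:285,220:320],(400,400))]))"
```

```text
position: [537.2, 66.2, 45.1]
contact_force: [0.6, 0.7, -0.4]
time: 10.22
position: [537.1, 66.2, 44.7]
ee_rot: [-0.053, 0.98, 0.012, 0.192]
contact_force: [-0.8, 0.4, -0.7]
finger_gap: 0.998
finger_force: 0.0
time: 10.8
position: [482.1, 58.1, 186.3]
ee_rot: [-0.053, 0.979, 0.009, 0.194]
contact_force: [-0.3, 0.5, 0.1]
finger_gap: 0.999
finger_force: 0.0
```

View pics/placed.png

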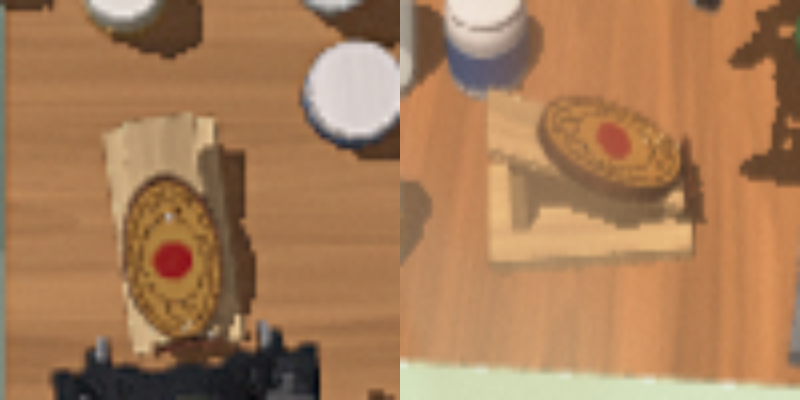

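The plaque rests lengthwise, face up against the lip, centred with its red centre at crop (172,260), and the gripper is clear. On to the bolt.

Run:
```python
from h import *
s=cam("side")
for u,v in((276.7,150.),(280.,142.5)):
    print(plane(s,np.array(u),np.array(v),178.).round(1))
for p in((538.6,-199.6,178),(532.6,-225.4,178),(528.4,-245.5,178)): print(proj(s,p))
rows([532.6,-225.4,178-15+100],rot(78.5,-.15))
```

```text
[ 537.3 -203.1  178. ]
[ 529.3 -249.1  178. ]
[276.22291175 150.58640703]
[278.57538883 146.32159709]
[280.21566561 143.08391167]
N 16 row [-18.0, -11.7, -0.7] [0.0312, 0.0099, 0.1135]
```

To row units: -18 mm is -0.06, -11.7 mm is -0.039, 0.1135 rad is 0.0284.

```bash
python3 -m handwheel '[{"pos": [-0.06, -0.039, -0.0023], "r": [0.0078, 0.0025, 0.0284]}, {"pos": [-0.06, -0.039, -0.0023], "r": [0.0078, 0.0025, 0.0284]}, {"pos": [-0.06, -0.039, -0.0023], "r": [0.0078, 0.0025, 0.0284]}, {"pos": [-0.06, -0.039, -0.0023], "r": [0.0078, 0.0025, 0.0284]}, {"pos": [-0.06, -0.039, -0.0023], "r": [0.0078, 0.0025, 0.0284]}, {"pos": [-0.06, -0.039, -0.0023], "r": [0.0078, 0.0025, 0.0284]}, {"pos": [-0.06, -0.039, -0.0023], "r": [0.0078, 0.0025, 0.0284]}, {"pos": [-0.06, -0.039, -0.0023], "r": [0.0078, 0.0025, 0.0284]}, {"pos": [-0.06, -0.039, -0.0023], "r": [0.0078, 0.0025, 0.0284]}, {"pos": [-0.06, -0.039, -0.0023], "r": [0.0078, 0.0025, 0.0284]}, {"pos": [-0.06, -0.039, -0.0023], "r": [0.0078, 0.0025, 0.0284]}, {"pos": [-0.06, -0.039, -0.0023], "r": [0.0078, 0.0025, 0.0284]}]' .6
python3 -m handwheel '[{"pos": [-0.06, -0.039, -0.0023], "r": [0.0078, 0.0025, 0.0284]}, {"pos": [-0.06, -0.039, -0.0023], "r": [0.0078, 0.0025, 0.0284]}, {"pos": [-0.06, -0.039, -0.0023], "r": [0.0078, 0.0025, 0.0284]}, {"pos": [-0.06, -0.039, -0.0023], "r": [0.0078, 0.0025, 0.0284]}, {}, {}]'
python3 -c "
from h import *
rows([532.6,-225.4,178-15+60],rot(78.5,-.15))
rows([532.6,-225.4,178-15],rot(78.5,-.15),p0=np.array([532.6,-225.4,178-15+60]),R0=rot(78.5,-.15))"
```

```text
time: 11.95
position: [573.8, -147.4, 246.2]
ee_rot: [0.597, 0.796, -0.042, 0.092]
contact_force: [-0.7, 0.6, -0.0]
finger_gap: 0.6
finger_force: 0.0
time: 12.45
position: [534.8, -223.2, 260.5]
ee_rot: [0.765, 0.639, -0.057, 0.047]
contact_force: [-0.6, 1.1, -0.1]
finger_gap: 0.599
finger_force: 0.0
N 2 row [1.5, -0.9, 18.8] [0.0017, -0.001, 0.0107]
N 2 row [4.5, 0.0, 29.7] [0.0, 0.0, 0.0]
```

Careful with the scale: shifts go in shares of 300 mm and turns go in shares of 4 rad. That gives: 19 mm is 0.0633, 15 mm is 0.05, 0.01 rad is 0.0025.

```bash
python3 -m handwheel '[{"pos": [0.005, -0.0033, 0.0633], "r": [0.0005, 0, 0.0025]}, {"pos": [0.005, -0.0033, 0.0633], "r": [0.0005, 0, 0.0025]}, {"pos": [0.0073, 0, 0.05]}, {"pos": [0.0073, 0, 0.05]}, {"pos": [0.0073, 0, 0.05]}, {}, {}]'
python3 -c "
from h import *
rows([532.6,-225.4,178-15],rot(78.5,-.15))
c=cam('top');s=cam('side')
save('k2.png',np.hstack([cv2.resize(c['frame'][165:225,345:405],(400,400)),cv2.resize(s['frame'][120:180,245:305],(400,400))]))"
```

```text
time: 13.03
position: [532.5, -223.0, 178.1]
ee_rot: [0.77, 0.633, -0.057, 0.047]
contact_force: [-0.3, 0.7, 0.5]
finger_gap: 0.601
finger_force: 0.0
N 1 row [-0.1, 0.5, 15.3] [0.0005, -0.0018, 0.0062]
```

View pics/k2.png

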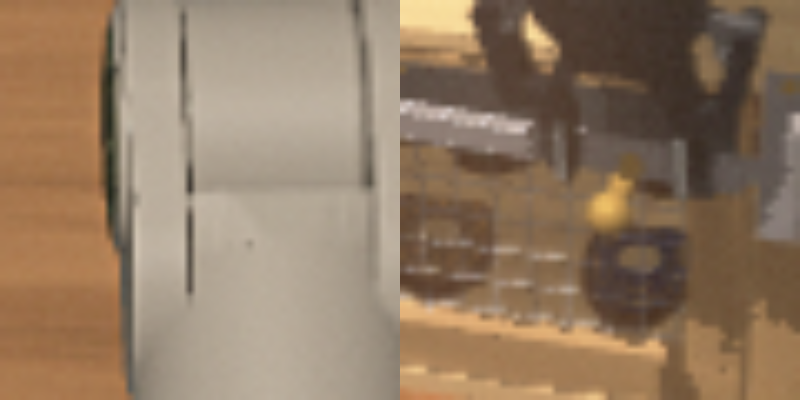

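The side crop shows the open fingers (inner edges at columns 580 and 680) straddling the brass shank at (622,185). I'll lower and close.

To row units: 8 mm is 0.0267, 0.5 mm is 0.0017.

```bash
python3 -m handwheel '[{"pos": [0, 0.0017, 0.0267]}, {"pos": [0, 0, 0.0267]}, {}, {}]'
python3 -m handwheel '[{}, {}, {}, {}, {}, {}, {}, {}]' 0 50
```

```text
time: 13.47
position: [532.4, -227.0, 163.4]
ee_rot: [0.771, 0.632, -0.057, 0.048]
contact_force: [-0.3, 0.0, 0.3]
finger_gap: 0.598
finger_force: 0.0
time: 14.13
position: [533.2, -226.8, 164.4]
ee_rot: [0.771, 0.632, -0.057, 0.049]
contact_force: [1.0, -0.1, 3.6]
finger_gap: 0.119
finger_force: 48.7
```

To row units: -3.5 mm is -0.0117, -3 mm is -0.01.

```bash
python3 -m handwheel '[{"pos": [-0.0017, 0, -0.01]}, {"pos": [-0.0017, 0, -0.0117]}, {}, {}, {}]'
python3 -c "
from h import *
s=env.sense();r=R.from_quat(s['ee_rot']);print(r.as_matrix().round(3),s['position'],r.inv().apply(s['contact_force']))"
```

```text
time: 14.55
position: [532.4, -226.7, 170.1]
ee_rot: [0.771, 0.632, -0.057, 0.048]
contact_force: [-1.2, 0.6, -4.4]
finger_gap: 0.117
finger_force: 48.7
[[ 0.194  0.981 -0.028]
 [ 0.97  -0.196 -0.146]
 [-0.149  0.002 -0.989]] [ 532.4140829  -226.66322793  170.10049377] [ 1.00213101 -1.28518885  4.317047  ]
```

To row units: 2 mm is 0.0067, -1.3 mm is -0.0043.

```bash
python3 -m handwheel '[{"pos": [-0.0007, 0, -0.0043]}, {"pos": [0, 0.0067, 0]}, {"pos": [0, 0.0067, 0]}, {"pos": [0, 0.0067, 0]}, {}]'
python3 -m handwheel '[{"pos": [0, 0.0067, 0]}, {"pos": [0, 0.0067, 0]}, {"pos": [0, 0.0067, 0]}, {}]'
```

```text
time: 14.97
position: [539.0, -228.0, 171.7]
ee_rot: [0.771, 0.632, -0.057, 0.048]
contact_force: [0.1, 0.1, -3.8]
finger_gap: 0.121
finger_force: 48.7
time: 15.3
position: [545.1, -229.2, 171.9]
ee_rot: [0.771, 0.632, -0.057, 0.049]
contact_force: [0.7, -0.2, -4.9]
finger_gap: 0.117
finger_force: 48.7
```

To row units: 4 mm is 0.0133.

```bash
python3 -m handwheel '[{"pos": [0, 0.0133, 0]}, {"pos": [0, 0.0133, 0]}, {"pos": [0, 0.0133, 0]}, {}]'
python3 -m handwheel '[{"pos": [0, 0.0133, 0]}, {"pos": [0, 0.0133, 0]}, {"pos": [0, 0.0133, 0]}, {"pos": [0, 0.0067, 0]}, {}, {}]'
python3 -c "
from h import *
s=env.sense();r=R.from_quat(s['ee_rot']);print(r.inv().apply(s['contact_force']))"
```

```text
time: 15.63
position: [557.4, -231.6, 172.0]
ee_rot: [0.771, 0.632, -0.057, 0.049]
contact_force: [1.8, 0.4, -3.8]
finger_gap: 0.116
finger_force: 48.8
time: 16.13
position: [570.7, -234.4, 172.1]
ee_rot: [0.771, 0.632, -0.057, 0.049]
contact_force: [1.4, 1.0, -5.8]
finger_gap: 0.112
finger_force: 48.9
[2.11182985 1.17595904 5.54908514]
```

Run:
```python
from h import *
c=cam("top")
yc=np.array([.98,-.198]); out=np.array([.198,.98])
for u,v,z in((300,130,190.),(345,65,190.),(325,95,190.),(258,205,50.),(275,125,50.),(360,40,226.)):
    p=plane(c,np.array(345+u/6),np.array(110+v/6),z)[:2]; print(p.round(1),'yc',p@yc-652.6)
s=env.sense(); p=s["position"]; R0=R.from_quat(s["ee_rot"])
k=p-R0.apply([0,0,1])*0
for lev in(185,):
    piv=np.r_[p[:2]+lev*yc-39*out,p[2]]; print("pivot",piv)
    for th in(.06,.369):
        Z=R.from_rotvec([0,0,-th]); rows(piv+Z.apply(p-piv),Z*R0,N=max(1,round(th/.03)))
```

```text
[ 732.4 -290. ] yc 122.60930939974276
[ 766.8 -314.3] yc 161.07162959571917
[ 750.9 -303.5] yc 143.3770388658677
[ 718.3 -302.8] yc 111.30259526375619
[ 765.1 -313.5] yc 159.24530318085556
[ 771.  -311.8] yc 164.7080566302336
pivot [ 744.21899765 -309.1751391   172.16912313]
N 2 row [5.5, 1.3, -0.8] [0.0045, -0.0001, 0.0297]
N 12 row [5.6, 1.3, -0.8] [0.0046, -0.0001, 0.0304]
```

To row units: 5.6 mm is 0.0187, 1.3 mm is 0.0043, 0.0304 rad is 0.0076.

```bash
python3 -m handwheel '[{"pos": [0.0187, 0.0043, -0.0027], "r": [0.0012, 0, 0.0076]}, {"pos": [0.0187, 0.0043, -0.0027], "r": [0.0012, 0, 0.0076]}, {"pos": [0.0187, 0.0043, -0.0027], "r": [0.0012, 0, 0.0076]}, {}]'
python3 -c "
from h import *
s=env.sense();r=R.from_quat(s['ee_rot']);print(r.inv().apply(s['contact_force']),s['ft_torque'])"
```

```text
time: 16.52
position: [577.8, -218.5, 172.0]
ee_rot: [0.8, 0.595, -0.059, 0.046]
contact_force: [-2.7, -1.5, -5.0]
finger_gap: 0.121
finger_force: 48.8
[-1.47070096 -2.14124044  5.2262495 ] [-0.03242443  0.56872494  0.00127079]
```

To row units: 5.6 mm is 0.0187, 1.3 mm is 0.0043, 0.0304 rad is 0.0076.

```bash
python3 -m handwheel '[{"pos": [0.0187, 0.0043, -0.0027], "r": [0.0012, 0, 0.0076]}, {"pos": [0.0187, 0.0043, -0.0027], "r": [0.0012, 0, 0.0076]}, {"pos": [0.0187, 0.0043, -0.0027], "r": [0.0012, 0, 0.0076]}, {"pos": [0.0187, 0.0043, -0.0027], "r": [0.0012, 0, 0.0076]}, {"pos": [0.0187, 0.0043, -0.0027], "r": [0.0012, 0, 0.0076]}, {"pos": [0.0187, 0.0043, -0.0027], "r": [0.0012, 0, 0.0076]}, {"pos": [0.0187, 0.0043, -0.0027], "r": [0.0012, 0, 0.0076]}, {"pos": [0.0187, 0.0043, -0.0027], "r": [0.0012, 0, 0.0076]}, {"pos": [0.0187, 0.0043, -0.0027], "r": [0.0012, 0, 0.0076]}, {}, {}, {}]'
python3 - <<'E'
from h import *
s=env.sense();r=R.from_quat(s['ee_rot']);print(r.inv().apply(s['contact_force']),s['ft_torque'])
p=s['position'][:2]; piv=np.array([744.2,-309.2]); d0=np.array([570.7,-234.4])-piv; d=p-piv
print('angle',np.arctan2(d0[1],d0[0])-np.arctan2(d[1],d[0]),np.linalg.norm(d),np.linalg.norm(d0))
c=cam('top');S=cam('side')
save('fin.png',np.hstack([cv2.resize(c['frame'][100:220,330:450],(400,400)),cv2.resize(S['frame'][80:200,190:310],(400,400))]))
E
```

```text
time: 17.52
position: [608.2, -178.0, 171.5]
ee_rot: [0.874, 0.48, -0.065, 0.037]
contact_force: [-2.6, -2.2, -5.0]
finger_gap: 0.122
finger_force: 48.9
[-2.44387305 -1.03885344  5.46386767] [-0.16070151  0.61482641  0.11462567]
angle 0.360503955957614 188.93505353945702 188.93726472032986
```

View pics/fin.png

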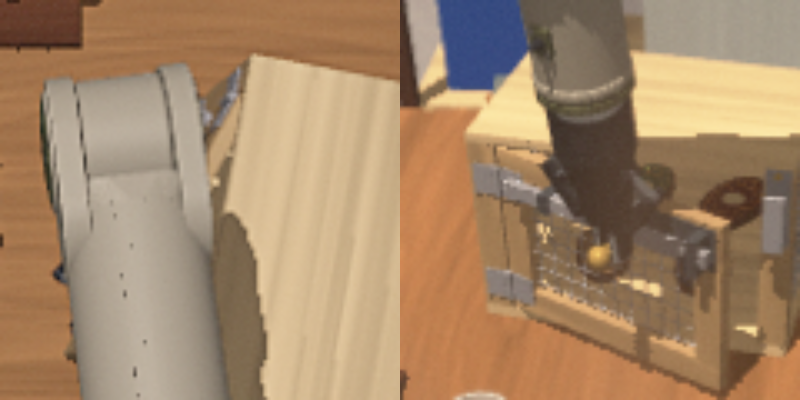

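The side crop shows the gate standing open, free edge at (725,300) well off the keeper post at (775,210), and the knob ball held at (600,257). The angle of 0.36 rad puts the free edge about 99 mm open. I'll do a quick check that the plaque is unmoved, then hand in.

Run:
```python
from h import *
s=cam("side"); h=cv2.cvtColor(s["frame"],cv2.COLOR_RGB2HSV)[225:265,245:300]
v,u=np.nonzero((h[...,1]>150)&((h[...,0]<7)|(h[...,0]>172))); print(len(u),u.mean()+245,v.mean()+225, 'expected',220+213/4,210+140/5.33)
if len(u)>15 and abs(u.mean()+245-273.3)<5: print(env.sign_off())
```

```text
26 273.0 235.65384615384616 expected 273.25 236.26641651031895
the job is handed in; nothing more can be done
None
```

The red-centred plaque is face up and lengthwise on the sloped rest. The bolt was lifted over the lip and drawn clear, and the gate is held about 10 cm open by the knob. The job is handed in; no verdict came back.

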